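# Pack the pizza cook's cantilever carry box

### The job

Pack the cook's carry box: swing the clear cantilever tray up and back so that it stays open, and stand the shaker, the tin and the lidded tub upright in the seats under it, each in the round seat of its own size (shaker in the smallest, tin in the middle one, tub in the largest). Swing the tray back down so that it is fully closed over them, with the steel dough cutter ring lying flat inside the round rim on the tray.

Things in the scene. Friction and masses are not known exactly. Their poses are not given: they have to be found in the camera images.
- shaker: glass shaker with white contents and a perforated steel cap, an upright cylinder 43 mm across (cap 40 mm) and 86 mm high, about 0.13 kg, loose; origin at the centre of its underside, z up. Goes in seat_small.
- tin: unopened food tin, an upright cylinder 57 mm across and 72 mm high, about 0.18 kg, loose; origin at the centre of its underside, z up. Goes in seat_medium.
- tub: small deli tub with a white snap lid, 65 mm across the body, 68 mm across the lid rim (its top 5 mm), 56 mm high, about 0.14 kg, loose; origin at the centre of its underside, z up. Goes in seat_large.
- ring: bare steel dough cutter ring, 62 mm across at the foot, 66 mm at the rolled upper rim, 40 mm high, about 0.05 kg, loose; hollow to look at but to be gripped from outside, across its whole width; origin at the centre of its underside, z up. Goes on tray_seat.
- seat_small: white round collar, 58 mm inside, on a 98 mm square black plate: smallest of three seats in a row (104 mm apart, order varies) in the front bay of the grey carry box, under the tray. Fixed. Origin under the plate's middle, 4 mm above the table; the seat's floor lies 3 mm, the collar's top 14 mm above the origin. x points to the rear of the box, y along the row.
- seat_medium: as seat_small, but its collar is 72 mm across inside: the middle size. The bay's front wall and the divider behind it are 22 mm high and stand 55 mm from the row's centre line; the end cheeks beside the seats are 30 mm high.
- seat_large: as seat_small, but its collar is 84 mm across inside: the largest.
- tray_handle (a point): middle of the black grip bar of the tray's bridge handle: bar 12 mm wide (this frame's x), 12 mm high, 62 mm clear between its posts (y), axis 42 mm above the tray's floor. The clear tray, 106 (x) by 322 mm (y) with 16 mm walls, covers the front bay when closed (underside 98 mm above the table). It hangs on parallel arms: it stays level and never turns. x points to the rear of the box.
- swing (a joint): angle of the tray's arms: 0 closed over the seats, 1.745 fully open over the rear bay. On opening, the handle runs up and back in its x-z plane on a circle of radius 110 mm, centred 103 mm toward +x and 38 mm below its closed position; open it stands 158 mm back and 58 mm higher. 4 N lift it; lightly damped; past the top (1.22 rad) it rests open by its own weight, before it it falls shut.
- tray_seat (a point): centre of the round steel rim on the tray's floor, at the height of that floor, 100 mm from the handle toward the handle frame's -y; the rim is 80 mm across inside and 8 mm high. It moves with the tray.
Things that resemble listed ones, but are neither listed nor needed, are in the scene too. What is shaped like the tin but black or yellow is not meant. Leave any yellow look-alike of the tub alone.

How it is judged:
By the outcome, as a careful person would: the job done as asked, in the order asked, and still so for the second after the job is handed in, with the robot touching nothing.
It also fails if it takes over 141 s, if anything falls off the work surface, if the arm or the gripper's body presses on something with over 40 N, if the wrist force passes 120 N, or if a joint passes its speed limit or range.

### The arm

A 6-joint arm with a two-finger parallel gripper is mounted at the origin on a cart in front of the work surface, level with it; the furniture and walls round the work are solid. World frame = base frame: x ahead of the robot, y to its left, z up, the work surface at z = 0. Lengths are in m, angles in degrees, forces in N, time in s.
With the tool pointing down it reaches from about 0.25 to 0.725 m from the base axis. Payload 9.7 kg.
Tool frame: the origin (TCP) lies midway between the tips of the shut fingers; the grasp point (between the pads) lies 19 mm behind it (bot.pinch_z is the distance from the TCP to the grasp point, in m); z points along the fingers, y is the line along which they close (so a half turn about z gives the same grasp; the last joint's range is limited). The gripper opens to 85 mm and grips with 20 to 120 N. Pads are 22 mm wide; open, the fingers measure 114 mm over their backs; the gripper's body (76 mm by 85 mm) begins 54 mm behind the grasp point. The pads swing forward as they close: fully open they stand 13 mm farther back than shut.
Start: joints at [-63.083, 4.979, 10.078, 95.1, 0, 90], TCP at [0.249, -0.49, 0.231] pointing down, gripper open.
Joint ranges: [-179.16, 179.16], [-48.56, 103.87], [-65.8, 70.77], [-126.05, 130.52], [-82.76, 87.17], [-180, 180]. Speed limits (degrees/s): [127.2, 127.2, 147.25, 180, 180, 180].

### API

Orientations are given as [roll, pitch, yaw] about the fixed x, y, z axes, in that order (R = Rz(yaw) Ry(pitch) Rx(roll)).
In Python, from workcell import sensors, camera, ticket, bot gives the robot as it stands.
- The arm moves only by the shell command python3 -m handwheel 'ROWS' [FORCE]. ROWS is a JSON object of lists of equal length, an entry for each row: "gripper": the opening, from -1 (shut) to 1 (fully open); "slide": the shift along the tool's x, y, z in mm, a list of three; "yaw": the turn about the tool's z in rad. A call has 1 to 8 rows; each row shifts and turns the commanded pose from where the row before left it, along the tool's axes as they then stand; what a row does not reach is not made up. A row lasts 1/12 s, in which the tool goes at most 41.7 mm and 7.16 degrees, less where a joint would pass 70% of its speed; a pose out of reach is approached as far as the arm can. A call is refused whole if a number of a shift passes 41.7 or a number of a turn 0.125, either way. A call with a gripper value outside its range is refused whole. The fingers move at their own pace and stop on an object; FORCE is the grip in N (left out, the last holds). Time passes only in rows, so rows that do not move let the fingers close. It gives the time, the measured TCP pose, the force, the opening and the grip force at its end, in the units of the state.
- sensors.get_obs(): the state, without advancing time (a new reading comes with each control period).
- camera(name): name is "scene" or "top"; returns a dict with "img" (384x512x3 uint8, red, green, blue), "fx", "fy", "cx", "cy" (pixels), "R" (3x3) and "t" (3): a world point X has camera coordinates R X + t. Camera axes: x right, y down, z forward; pixel columns grow to the right and rows downward; lengths in m; the calibration is good to about 2 mm. A picture is of the moment at which its call begins. There is no depth.
- ticket.job_done(): hands the job in; it is judged then, once.
The state is a dict: "time": time; "q": joint angles; "qd": joint speeds; "joint_efforts": joint torques, N m; "ee_pos": TCP position; "tcp_rot": TCP orientation; "wrist_force": force on the tool from outside, world axes, zero at the start; "torque": the same for the moment, N m; "opening": finger opening in m; "grasp_force": force on a finger pad.
Only numpy, scipy, OpenCV 4.12 (cv2) and the standard library are available. Lean on these libraries where they do the work, as an engineer would, in place of code of your own. Each camera call takes 0.05 s, during which the arm holds its last target. There are 200 camera calls.

## Working session

There is one attempt and no reset: what is moved stays moved. The work goes in short steps, Python scripts to look and compute and a shell command to move; the robot and the scene stay as the last step left them, time stands still between calls to the robot, and variables do not carry over. Pictures are saved under pics/ and viewed, at most 14 in all, crops included, and the job is handed in when it is done.

```bash
mkdir -p pics; ls; python3 - <<'E'
from workcell import sensors, camera, ticket, bot
import cv2,numpy as np
o=sensors.get_obs();print(o, bot.pinch_z)
for n in("scene","top"):
    c=camera(n);cv2.imwrite(f"pics/{n}0.png",cv2.resize(c["img"][:,:,::-1],(800,600),interpolation=cv2.INTER_CUBIC))
    cv2.imwrite(f"raw_{n}.png",c["img"][:,:,::-1])
    print(n,c["fx"],c["fy"],c["cx"],c["cy"],np.round(c["R"],4).tolist(),np.round(c["t"],4))
E
```

```text
pics
{'time': 0.0, 'q': array([-6.30842613e+01,  5.01120782e+00,  1.00356020e+01,  9.50974466e+01,
       -9.01467294e-04,  9.00001728e+01]), 'qd': array([ 0.00810162, -0.08791195, -0.00916358,  0.08359526, -0.09623176,
        0.01659345]), 'joint_efforts': array([ 5.95618585e-04, -5.20380878e+01,  4.64810872e+01,  1.61584339e-02,
        6.03636181e-05, -4.03130073e-06]), 'ee_pos': array([ 0.24887634, -0.49023818,  0.2305923 ]), 'tcp_rot': array([-1.79926948e+02,  9.01686917e-04,  2.69155670e+01]), 'wrist_force': array([-0.11407029, -0.06775863, -0.20664371]), 'torque': array([-0.06691432,  0.03066815,  0.00519189]), 'grasp_force': 0.0, 'opening': 0.08566980181785641} 0.0187
scene 453.4601798472608 453.4601798472608 259.2006102389397 191.70829894578165 [[-0.7144, -0.6994, 0.0196], [-0.4563, 0.4445, -0.7708], [0.5304, -0.5597, -0.6367]] [0.2669 0.3733 1.2507]
top 443.02629126457435 443.02629126457435 250.01053498804995 188.40055349773078 [[0.0217, -0.9997, 0.0108], [-0.992, -0.0228, -0.1244], [0.1246, -0.008, -0.9922]] [-0.1447  0.4903  1.3533]
```

View pics/scene0.png

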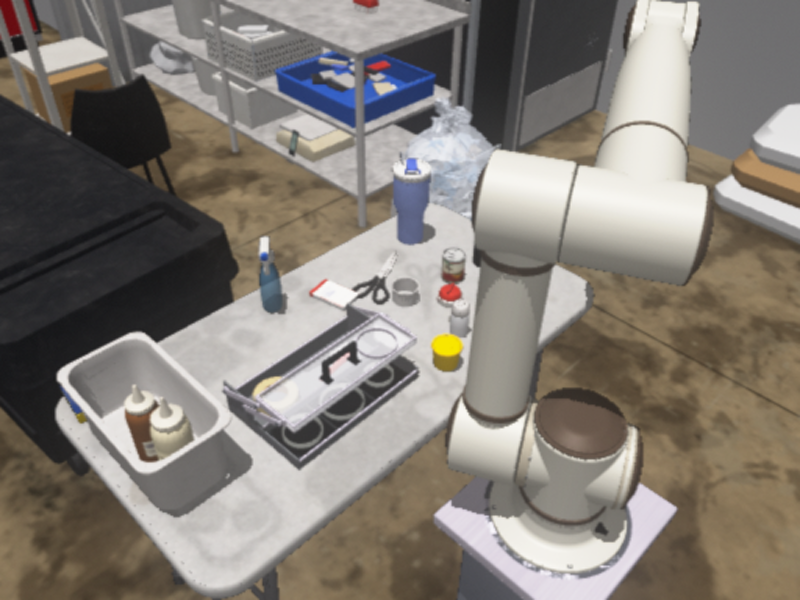

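View pics/top0.png

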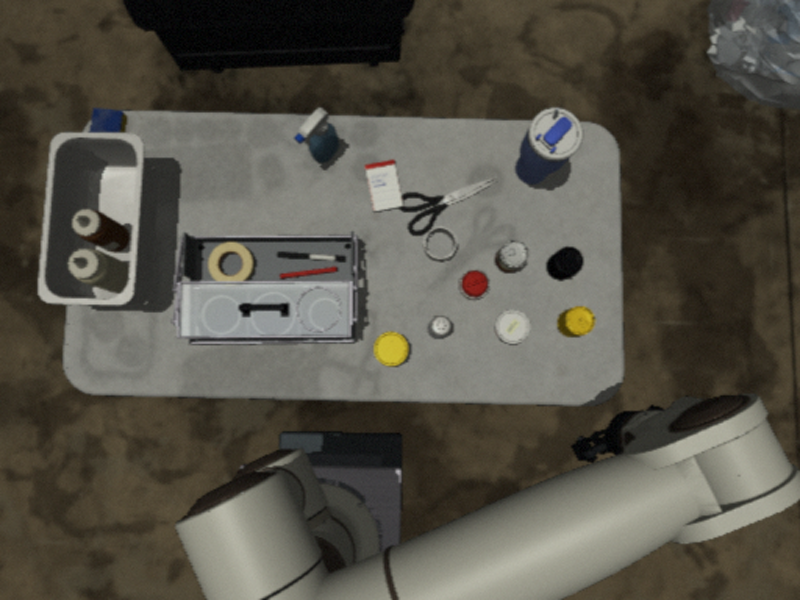

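The top view (800x600) shows these candidates:
- **Tin:** (513,257) is silver with a label. The black one at (565,263) and the yellow one at (578,321) are look-alikes.
- **Tub:** (512,326) has a white lid. The yellow one at (391,349) is a look-alike.
- **Shaker:** (440,326).
- **Ring:** (440,243). The red item at (475,284) is unlisted.
- **Box:** the tray handle is near (264,310) and the tray rim near (323,310).

I'll confirm with an enlarged crop.

```bash
python3 - <<'E'
import cv2,numpy as np
t=cv2.imread("raw_top.png");s=cv2.imread("raw_scene.png")
a=cv2.resize(t[135:245,105:405],(800,293),interpolation=cv2.INTER_CUBIC)
b=cv2.resize(s[155:245,140:320],(600,300),interpolation=cv2.INTER_CUBIC)
o=np.zeros((600,800,3),np.uint8);o[:293]=a;o[300:600,:600]=b
cv2.imwrite("pics/crop1.png",o)
E
```

```text
(no output)
```

View pics/crop1.png

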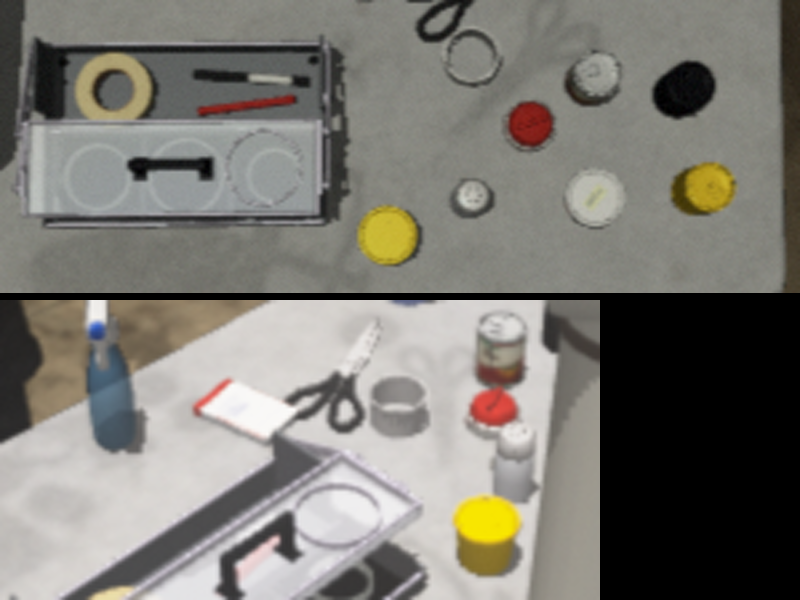

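The crop confirms the targets. The ring is at (472,57), the shaker at (471,198), the labelled silver tin at (594,77) and the white-lidded tub at (595,198). The seats under the tray look to be medium, large, small from left to right. Next I'll measure them.

```bash
cat > h.py <<'E'
import numpy as np,cv2
from workcell import camera,sensors
def cast(c,uv,z):
    d=c["R"].T@np.array([(uv[0]-c["cx"])/c["fx"],(uv[1]-c["cy"])/c["fy"],1.]);C=-c["R"].T@c["t"]
    return C+d*(z-C[2])/d[2]
def proj(c,X):
    p=c["R"]@np.asarray(X)+c["t"];return np.array([c["fx"]*p[0]/p[2]+c["cx"],c["fy"]*p[1]/p[2]+c["cy"]])
def tri(c1,u1,c2,u2):
    A=[];b=[]
    for c,u in((c1,u1),(c2,u2)):
        C=-c["R"].T@c["t"];d=c["R"].T@np.array([(u[0]-c["cx"])/c["fx"],(u[1]-c["cy"])/c["fy"],1.]);d/=np.linalg.norm(d)
        P=np.eye(3)-np.outer(d,d);A.append(P);b.append(P@C)
    return np.linalg.solve(sum(A),sum(b))
def to_tool(d):
    y=np.radians(sensors.get_obs()["tcp_rot"][2]);return np.array([d[0]*np.cos(y)+d[1]*np.sin(y),d[0]*np.sin(y)-d[1]*np.cos(y),-d[2]])*1000
E
python3 - <<'E'
from h import *
c=camera("top");s=camera("scene");im=c["img"].astype(int)
mm=lambda p:np.round(p*1000).astype(int)
P=lambda x,y:(105+x/2.667-.3,135+y/2.664-.3)
S=lambda x,y:(140+x/3.333-.35,155+(y-300)/3.333-.35)
for n,x,y,z in(("shaker",473,196,.086),("tin",595,72,.072),("tub",595,198,.056),("ring",472,55,.04),("handle",171,168,.149),("hL",130,168,.149),("hR",212,168,.149),("seatL",97,178,.018),("seatM",187,177,.018),("seatR",275,175,.018),("rim",265,168,.109),("traycornFL",27,214,.115),("traycornFR",322,214,.115),("boxRL",37,42,.03),("boxRR",328,40,.03)):
    print(n,mm(cast(c,P(x,y),z)))
print("tri handle",mm(tri(c,P(171,168),s,S(258,548))),"rim",mm(tri(c,P(265,168),s,S(338,515))))
# refine by bright/black masks
im=c["img"].astype(np.uint8);hsv=cv2.cvtColor(im,cv2.COLOR_RGB2HSV)
g=cv2.cvtColor(im,cv2.COLOR_RGB2GRAY)
def blob(m,uv,r):
    k=np.zeros_like(m);cv2.circle(k,(int(uv[0]),int(uv[1])),r,255,-1);m=m&k
    n,l,st,ce=cv2.connectedComponentsWithStats(m);i=1+np.argmax(st[1:,4]);return st[i],ce[i]
for n,uv,r,z,t in(("tub",P(595,198),14,.056,165),("shaker",P(473,196),9,.086,150),("tin",P(595,72),11,.072,150)):
    st,ce=blob(((g>t)*255).astype(np.uint8),uv,r);print(n,st,ce,mm(cast(c,ce,z)))
st,ce=blob(((g<45)*255).astype(np.uint8),P(171,168),20);print("handle",st,ce,mm(cast(c,ce,.149)))
for n,uv in(("tub",P(595,198)),("ring",P(472,57)),("tin",P(595,75))):
  u,v=map(int,uv);sub=cv2.resize(g[v-16:v+17,u-16:u+17],None,fx=4,fy=4,interpolation=cv2.INTER_CUBIC)
  h=cv2.HoughCircles(sub,cv2.HOUGH_GRADIENT,1,20,param1=100,param2=15,minRadius=34,maxRadius=52)
  if h is not None:
    for x,y,r in h[0][:3]:
      q=(u-16+(x+.5)/4-.5,v-16+(y+.5)/4-.5);print("hough",n,np.round(q,1),r/4,mm(cast(c,q,{"tub":.056,"ring":.04,"tin":.072}[n])))
E
```

```text
shaker [ 429 -230   86]
tin [ 576 -370   72]
tub [ 432 -373   56]
ring [ 599 -231   40]
handle [447  98 149]
hL [446 141 149]
hR [448  54 149]
seatL [446 207  18]
seatM [449 101  18]
seatR [454  -2  18]
rim [453   1 109]
traycornFL [396 258 115]
traycornFR [403 -63 115]
boxRL [605 283  30]
boxRR [615 -60  30]
tri handle [450 102 132] rim [454   2 105]
tub [318 200  20  18 252] [327.71031746 208.79761905] [ 433 -372   56]
shaker [277 204  10  10  73] [281.2739726  208.02739726] [ 430 -228   86]
tin [324 156  12  11  65] [331.23076923 160.43076923] [ 580 -380   72]
handle [153 195  31   7 127] [168.18110236 196.8976378 ] [449 100 149]
hough ring [281.8 155.5] 9.85 [ 599 -231   40]
hough tin [325.5 165.2] 9.2 [ 565 -363   72]
```

```bash
python3 -m handwheel '{"gripper":[1,1,1,1,1,1,1,1],"slide":[[0,0,0],[0,0,0],[0,0,0],[0,0,0],[0,0,0],[0,0,0],[0,0,0],[0,0,0]],"yaw":[-0.12,-0.12,-0.12,-0.12,-0.12,-0.12,-0.12,-0.12]}' 40
python3 -m handwheel '{"gripper":[1,1,1],"slide":[[0,0,0],[0,0,0],[0,0,0]],"yaw":[-0.085,-0.085,0]}'
python3 -m handwheel '{"gripper":[1,1,1,1,1,1,1,1],"slide":[[36,13,0],[36,13,0],[36,13,0],[36,13,0],[36,13,0],[36,13,0],[36,13,0],[36,13,0]],"yaw":[0,0,0,0,0,0,0,0]}'
python3 -m handwheel '{"gripper":[1,1,1,1,1,1,1,1],"slide":[[36,13,0],[36,13,0],[36,13,0],[36,13,0],[36,13,0],[36,13,0],[36,13,0],[0,0,0]],"yaw":[0,0,0,0,0,0,0,0]}'
python3 -c "
from h import *
o=sensors.get_obs();print(o['q'],o['ee_pos'],to_tool(np.array([.449,.1,.2])-o['ee_pos']))"
```

```text
time: 0.87
ee_pos: [0.249, -0.4903, 0.2311]
tcp_rot: [-180.0, -0.0, 82.3]
wrist_force: [-0.4, -0.1, 0.5]
opening: 0.0854
grasp_force: 0.0
time: 1.12
ee_pos: [0.2489, -0.4903, 0.2311]
tcp_rot: [-180.0, -0.0, 91.9]
wrist_force: [0.9, 0.1, 0.4]
opening: 0.0855
grasp_force: 0.0
time: 1.78
ee_pos: [0.3446, -0.1978, 0.2313]
tcp_rot: [180.0, 0.0, 91.4]
wrist_force: [1.1, -0.0, -0.3]
opening: 0.0848
grasp_force: 0.0
time: 2.45
ee_pos: [0.4293, 0.0601, 0.2306]
tcp_rot: [-180.0, -0.1, 91.8]
wrist_force: [-0.1, -0.3, -0.7]
opening: 0.0858
grasp_force: 0.0
[ 7.91326438e+00 -1.08673582e+01 -5.17499507e+00  9.56945158e+01
  8.10722331e-02  9.61315559e+01] [0.42925803 0.06007291 0.23064659] [39.29397675 20.97381705 30.64659238]
```

```bash
python3 -m handwheel '{"gripper":[1,1,1,1,1,1,1],"slide":[[19.5,10.5,0],[19.5,10.5,0],[0,0,30],[0,0,30],[0,0,30],[0,0,15],[0,0,0]],"yaw":[0,0,0,0,0,0,0]}'
python3 - <<'E'
from h import *
o=sensors.get_obs();print(o['ee_pos'],o['wrist_force'])
s=camera("scene");c=camera("top")
a=s["img"][180:310,130:290,::-1];b=c["img"][130:230,100:250,::-1]
o=np.zeros((600,800,3),np.uint8);o[:325,:400]=cv2.resize(a,(400,325),interpolation=2);o[:267,400:]=cv2.resize(b,(400,267),interpolation=2)
cv2.imwrite("pics/h1.png",o[:330])
E
```

```text
time: 3.03
ee_pos: [0.4462, 0.0941, 0.1227]
tcp_rot: [-179.7, 0.1, 91.5]
wrist_force: [-0.8, -0.0, 0.2]
opening: 0.0855
grasp_force: 0.0
[0.44621958 0.09405672 0.12266079] [-0.81828705 -0.04483237  0.16524467]
```

View pics/h1.png

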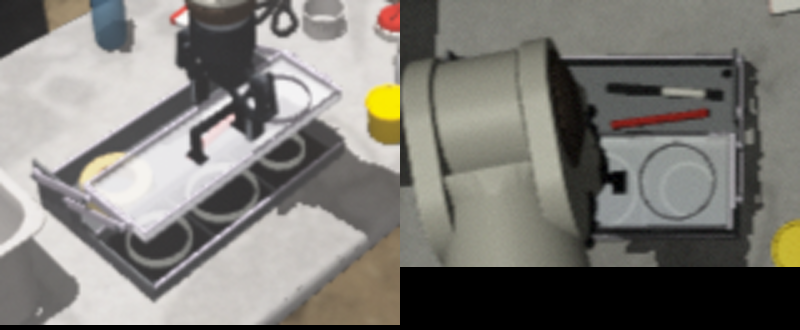

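The crop shows the open fingers straddling the right part of the handle, whose left post is at crop (198,155). I'll check the bar's centre against the projection.

```bash
python3 - <<'E'
from h import *
s=camera("scene")
for X in((.446,.094,.123),(.446,.094,.149),(.449,.1,.143),(.448,.141,.143),(.450,.059,.143),(.448,.141,.101)):
    u=proj(s,X);print(X,np.round(u,1),"crop",np.round((u-[130,180])*2.5))
r=cv2.imread("raw_scene.png");cv2.imwrite("pics/h2.png",cv2.resize(r[200:270,180:270],(720,560),interpolation=2))
E
```

```text
(0.446, 0.094, 0.123) [220.7 230.7] crop [227. 127.]
(0.446, 0.094, 0.149) [220.4 224.4] crop [226. 111.]
(0.449, 0.1, 0.143) [218.3 226.4] crop [221. 116.]
(0.448, 0.141, 0.143) [207.9 233.4] crop [195. 134.]
(0.45, 0.059, 0.143) [228.3 219.6] crop [246.  99.]
(0.448, 0.141, 0.101) [208.7 243.5] crop [197. 159.]
```

View pics/h2.png

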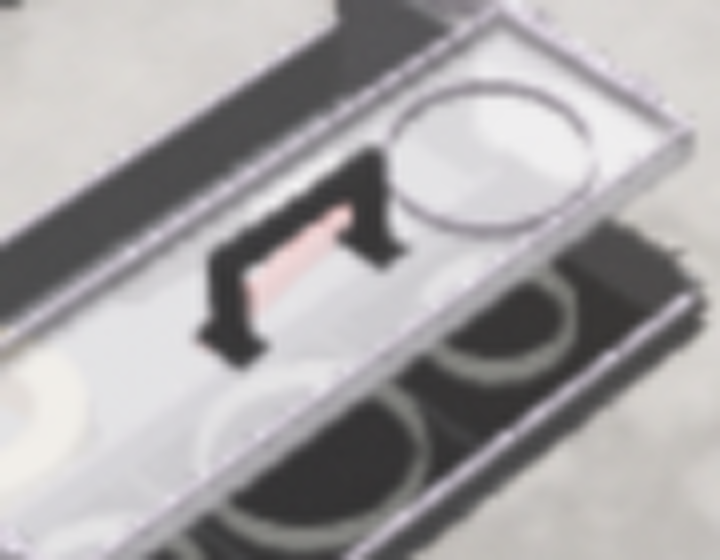

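```bash
python3 -m handwheel '{"gripper":[-1,-1,-1,-1,-1,-1,-1,-1],"slide":[[0,0,0],[0,0,0],[0,0,0],[0,0,0],[0,0,0],[0,0,0],[0,0,0],[0,0,0]],"yaw":[0,0,0,0,0,0,0,0]}' 40
python3 -c "
from h import *
o=sensors.get_obs();print(o['ee_pos'],o['wrist_force'],o['tcp_rot'])
a=np.radians(159.75-np.linspace(0,100,25));p=np.c_[110*np.cos(a),-110*np.sin(a)];print(np.round(np.diff(p,axis=0),1).tolist())"
```

```text
time: 3.85
ee_pos: [0.4505, 0.0947, 0.1268]
tcp_rot: [179.7, 0.0, 91.6]
wrist_force: [13.5, 0.1, -4.5]
opening: 0.0111
grasp_force: 44.3
[0.45051836 0.09469486 0.12683995] [13.46395416  0.10492287 -4.47729303] [1.79702565e+02 4.16276458e-03 9.16443017e+01]
[[3.0, -7.4], [3.6, -7.2], [4.1, -6.9], [4.6, -6.6], [5.0, -6.2], [5.5, -5.8], [5.9, -5.4], [6.3, -5.0], [6.6, -4.5], [6.9, -4.0], [7.2, -3.5], [7.4, -3.0], [7.6, -2.4], [7.8, -1.9], [7.9, -1.3], [8.0, -0.7], [8.0, -0.1], [8.0, 0.4], [7.9, 1.0], [7.8, 1.6], [7.7, 2.2], [7.5, 2.7], [7.3, 3.3], [7.1, 3.8]]
```

```bash
python3 -m handwheel '{"gripper":[-1,-1,-1,-1,-1,-1,-1,-1],"slide":[[0,4,0],[0,3,-7.4],[0,3.6,-7.2],[0,4.1,-6.9],[0,4.6,-6.6],[0,5,-6.2],[0,5.5,-5.8],[0,5.9,-5.4]],"yaw":[0,0,0,0,0,0,0,0]}'
python3 -m handwheel '{"gripper":[-1,-1,-1,-1,-1,-1,-1,-1],"slide":[[0,6.3,-5],[0,6.6,-4.5],[0,6.9,-4],[0,7.2,-3.5],[0,7.4,-3],[0,7.6,-2.4],[0,7.8,-1.9],[0,7.9,-1.3]],"yaw":[0,0,0,0,0,0,0,0]}'
```

```text
time: 4.52
ee_pos: [0.4818, 0.0957, 0.172]
tcp_rot: [-179.7, -0.0, 91.7]
wrist_force: [-11.7, -0.2, 5.7]
opening: 0.0109
grasp_force: 45.7
time: 5.18
ee_pos: [0.5414, 0.0976, 0.1984]
tcp_rot: [-180.0, -0.0, 91.7]
wrist_force: [-2.8, 1.4, 5.3]
opening: 0.0111
grasp_force: 45.6
```

```bash
python3 -m handwheel '{"gripper":[-1,-1,-1,-1,-1,-1,-1,-1],"slide":[[0,8,-0.7],[0,8,-0.1],[0,8,0.4],[0,7.9,1],[0,7.8,1.6],[0,7.7,2.2],[0,7.5,2.7],[0,5,2.3]],"yaw":[0,0,0,0,0,0,0,0]}'
python3 -m handwheel '{"gripper":[-1,0.2,0.2,0.2,0.2,0.2,0.2],"slide":[[0,0,0],[0,0,0],[0,0,0],[0,0,0],[0,0,0],[0,0,0],[0,0,-0.1]],"yaw":[0,0,0,0,0,0,0]}'
```

```text
time: 5.85
ee_pos: [0.6027, 0.0994, 0.1878]
tcp_rot: [179.9, -0.0, 91.7]
wrist_force: [1.4, 3.7, 4.0]
opening: 0.011
grasp_force: 45.6
time: 6.43
ee_pos: [0.6012, 0.0989, 0.188]
tcp_rot: [-180.0, 0.0, 91.7]
wrist_force: [0.2, -0.6, 1.0]
opening: 0.0515
grasp_force: 0.0
```

```bash
python3 -m handwheel '{"gripper":[0.5,1,1,1,1,1,1,1],"slide":[[0,0,-30],[0,0,-30],[-32,-18,0],[-32,-18,0],[-32,-18,0],[-32,-18,0],[-32,-18,0],[-32,-18,0]],"yaw":[0,0,0,0,0,0,0,0]}'
python3 -m handwheel '{"gripper":[1,1,1,1,1,1],"slide":[[-32,-18,0],[-32,-18,0],[-32,-18,0],[-32,-18,0],[0,0,0],[0,0,0]],"yaw":[0,0,0,0,0,0]}'
python3 - <<'E'
from h import *
s=camera("scene");c=camera("top")
cv2.imwrite("raw_scene.png",s["img"][...,::-1]);cv2.imwrite("raw_top.png",c["img"][...,::-1])
a=s["img"][180:310,130:290,::-1];b=c["img"][130:235,100:250,::-1]
o=np.zeros((600,800,3),np.uint8);o[:325,:400]=cv2.resize(a,(400,325),interpolation=2);o[:280,400:]=cv2.resize(b,(400,280),interpolation=2)
cv2.imwrite("pics/o1.png",o[:330])
o=sensors.get_obs();p=o['ee_pos'];print(p,o['tcp_rot'],to_tool(np.array([.430,-.229,p[2]])-p))
E
```

```text
time: 7.1
ee_pos: [0.4978, -0.0972, 0.2482]
tcp_rot: [180.0, 0.0, 91.7]
wrist_force: [1.0, -0.7, 0.9]
opening: 0.0851
grasp_force: 0.0
time: 7.6
ee_pos: [0.4298, -0.2275, 0.2483]
tcp_rot: [180.0, 0.0, 91.4]
wrist_force: [0.0, 0.5, -0.1]
opening: 0.0854
grasp_force: 0.0
[ 0.43080247 -0.2257792   0.24818096] [ 1.79984896e+02 -7.45946778e-03  9.16407081e+01] [-3.19649906 -0.89435951 -0.        ]
```

View pics/o1.png

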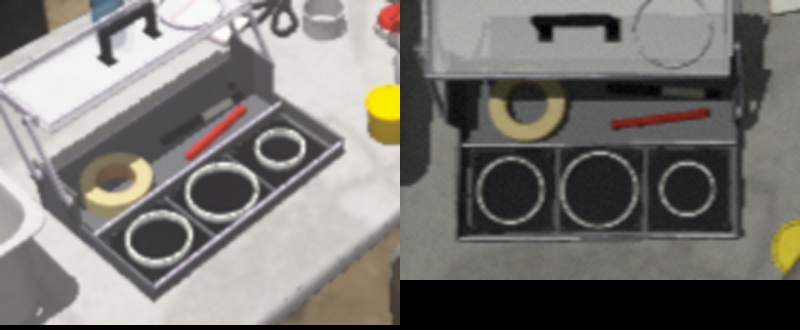

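The tray rests open. In the top crop the seats are medium (510,190), large (599,189) and small (687,188). I'll fit circles to the collars.

```bash
python3 - <<'E'
from h import *
c=camera("top");g=cv2.cvtColor(c["img"],cv2.COLOR_RGB2GRAY)
for x,y in((510,190),(599,189),(687,188)):
    u=100+(x-400)/2.667-.3;v=130+y/2.667-.3
    k=np.zeros_like(g);cv2.circle(k,(round(u),round(v)),16,255,-1)
    P=np.argwhere((g>95)&(k>0));(ex,ey),ax,_=cv2.fitEllipse(P[:,::-1].astype(np.float32))
    print((u,v),(ex,ey),ax,np.round(cast(c,(ex,ey),.018)*1000,1),np.round(cast(c,(u,v),.018)*1000,1))
E
```

```text
(140.94484439445068, 200.9410948631421) (140.96890258789062, 201.01373291015625) (23.67827606201172, 24.396074295043945) [447.4 207.3  18. ] [447.6 207.4  18. ]
(174.31567304086988, 200.56614173228346) (174.18125915527344, 200.75221252441406) (27.55435562133789, 28.164440155029297) [450.6 103.4  18. ] [451.2 103.   18. ]
(207.31154855643044, 200.1911886014248) (207.31378173828125, 200.43544006347656) (19.253820419311523, 19.581676483154297) [453.9  -0.5  18. ] [ 4.547e+02 -4.000e-01  1.800e+01]
```

```bash
python3 -m handwheel '{"gripper":[1,1,1,1,1,1,1,1],"slide":[[-3,-1,0],[0,0,35],[0,0,35],[0,0,35],[0,0,35],[0,0,30],[0,0,25],[0,0,0]],"yaw":[0,0,0,0,0,0,0,0]}'
python3 -m handwheel '{"gripper":[-1,-1,-1,-1,-1,-1,-1,-1],"slide":[[0,0,0],[0,0,0],[0,0,0],[0,0,0],[0,0,0],[0,0,0],[0,0,0],[0,0,0]],"yaw":[0,0,0,0,0,0,0,0]}' 30
```

```text
time: 8.42
ee_pos: [0.4276, -0.2269, 0.048]
tcp_rot: [-179.6, -0.2, 91.8]
wrist_force: [-0.6, 0.3, -0.7]
opening: 0.0854
grasp_force: 0.0
time: 9.08
ee_pos: [0.4309, -0.2296, 0.0553]
tcp_rot: [179.8, 0.1, 91.7]
wrist_force: [-1.0, 0.2, 6.5]
opening: 0.0412
grasp_force: 29.5
```

```bash
python3 -m handwheel '{"gripper":[0.3,0.3,0.3,0.3,0.3,0.3,0.3,0.3],"slide":[[0,0,0],[0,0,0],[0,0,0],[0,0,6],[0,0,6],[0,0,6],[0,0,0],[0,0,0]],"yaw":[0,0,0,0,0,0,0,0]}'
python3 -m handwheel '{"gripper":[-1,-1,-1,-1,-1,-1,-1,-1],"slide":[[0,0,0],[0,0,0],[0,0,0],[0,0,0],[0,0,0],[0,0,0],[0,0,0],[0,0,0]],"yaw":[0,0,0,0,0,0,0,0]}' 40
python3 -c "
from h import *
for i in range(3): camera('top');o=sensors.get_obs();print(o['ee_pos'],o['tcp_rot'],o['opening'],to_tool(np.array([.4539,-.0005,0])-o['ee_pos']))"
```

```text
time: 9.75
ee_pos: [0.4293, -0.2288, 0.0343]
tcp_rot: [-179.9, -0.0, 91.7]
wrist_force: [-0.3, 0.3, 0.2]
opening: 0.0552
grasp_force: 0.0
time: 10.42
ee_pos: [0.4299, -0.2291, 0.0353]
tcp_rot: [180.0, 0.0, 91.7]
wrist_force: [-1.4, 0.1, 2.6]
opening: 0.0415
grasp_force: 40.6
[ 0.42991276 -0.2291371   0.03528888] [1.79979821e+02 1.07143648e-02 9.16594693e+01] 0.04167883792331969 [227.84655768  30.59832052  35.28888446]
[ 0.42991505 -0.22915192  0.03528254] [1.79980777e+02 1.20260867e-02 9.16597255e+01] 0.0418288398696293 [227.86129969  30.59747954  35.28253806]
[ 0.42992774 -0.22914207  0.03529054] [1.79978980e+02 1.14778278e-02 9.16590133e+01] 0.04156432666162517 [227.85219884  30.58167168  35.29053888]
```

```bash
python3 -m handwheel '{"gripper":[-1,-1,-1,-1,-1,-1,-1,-1],"slide":[[0,0,-15],[0,0,-30],[0,0,-30],[0,0,-15],[15,2,0],[25,3.4,0],[25,3.4,0],[25,3.4,0]],"yaw":[0,0,0,0,0,0,0,0]}'
python3 -m handwheel '{"gripper":[-1,-1,-1,-1,-1,-1,-1,-1],"slide":[[25,3.4,0],[25,3.4,0],[25,3.4,0],[25,3.4,0],[23,2,0],[14.5,0.7,0],[0,0,0],[0,0,0]],"yaw":[0,0,0,0,0,0,0,0]}'
python3 -c "
from h import *
camera('top');camera('top');o=sensors.get_obs();print(o['ee_pos'],o['tcp_rot'],o['opening'],to_tool(np.array([.4539,-.0005,0.044])-o['ee_pos']))"
```

```text
time: 11.23
ee_pos: [0.4391, -0.1378, 0.1247]
tcp_rot: [-180.0, -0.0, 91.6]
wrist_force: [0.7, 0.1, -0.2]
opening: 0.0415
grasp_force: 40.8
time: 11.9
ee_pos: [0.4515, -0.0004, 0.1248]
tcp_rot: [-180.0, 0.0, 91.8]
wrist_force: [0.0, -0.3, -0.9]
opening: 0.0421
grasp_force: 40.8
[ 0.45154116 -0.00138222  0.12488453] [-1.79975635e+02  1.20306151e-02  9.16511241e+01] 0.041687270748291747 [ 0.81388509  2.38328334 80.88453218]
```

```bash
python3 -m handwheel '{"gripper":[-1,-1,-1,-1,-1,-1,-1,-1],"slide":[[0.8,2.4,15],[0,0,25],[0,0,20],[0,0,8],[0,0,6],[0,0,4],[0,0,3],[0,0,0]],"yaw":[0,0,0,0,0,0,0,0]}'
python3 -m handwheel '{"gripper":[0.2,0.2,0.2,0.2,0.4,0.4,0.4,0.4],"slide":[[0,0,0],[0,0,0],[0,0,0],[0,0,0],[0,0,-15],[0,0,-30],[0,0,-40],[0,0,-35]],"yaw":[0,0,0,0,0,0,0,0]}'
```

```text
time: 12.67
ee_pos: [0.4543, -0.0001, 0.0444]
tcp_rot: [180.0, 0.0, 91.6]
wrist_force: [-0.2, 0.3, -0.8]
opening: 0.0417
grasp_force: 40.8
time: 13.33
ee_pos: [0.4537, 0.0001, 0.1659]
tcp_rot: [-180.0, -0.0, 91.7]
wrist_force: [0.3, -0.0, 0.2]
opening: 0.06
grasp_force: 0.0
```

```bash
python3 -m handwheel '{"gripper":[1,1,1,1,1,1,1,1],"slide":[[-20,-1,0],[-34,-3,0],[-34,-3,0],[-34,-3,0],[-34,-3,0],[-34,-3,0],[-34,-3,0],[-34,-3,0]],"yaw":[0,0,0,0,0,0,0,0]}'
python3 -m handwheel '{"gripper":[1,1,1,1,1,1,1],"slide":[[-34,-3,0],[-34,-3,0],[-30,-3,0],[-15,-1,0],[0,0,0],[0,0,0],[0,0,0]],"yaw":[0,0,0,0,0,0,0]}'
python3 -c "
from h import *
camera('top');camera('top');o=sensors.get_obs();print(o['ee_pos'],o['tcp_rot'],o['opening'],to_tool(np.array([.4325,-.3725,0.014])-o['ee_pos']))"
```

```text
time: 14.0
ee_pos: [0.4392, -0.2602, 0.1644]
tcp_rot: [180.0, 0.0, 91.7]
wrist_force: [0.3, -0.8, 0.6]
opening: 0.0857
grasp_force: 0.0
time: 14.58
ee_pos: [0.4329, -0.3708, 0.1641]
tcp_rot: [-180.0, -0.0, 91.7]
wrist_force: [-0.8, -0.0, -0.3]
opening: 0.0855
grasp_force: 0.0
[ 0.43315596 -0.37059738  0.16442115] [1.79982844e+02 1.47496185e-03 9.17345260e+01] 0.08553577175847171 [ -1.8818945   -0.71324651 150.42114959]
```

```bash
python3 -m handwheel '{"gripper":[1,1,1,1,1,1,1,1],"slide":[[-2,-0.7,30],[0,0,35],[0,0,30],[0,0,25],[0,0,15],[0,0,10],[0,0,5],[0,0,0]],"yaw":[0,0,0,0,0,0,0,0]}'
python3 -m handwheel '{"gripper":[-1,-1,-1,-1,-1,-1,-1],"slide":[[0,0,0],[0,0,0],[0,0,0],[0,0,0],[0,0,0],[0,0,0],[0,0,0]],"yaw":[0,0,0,0,0,0,0]}' 35
python3 -c "
from h import *
camera('top');camera('top');o=sensors.get_obs();print(o['ee_pos'],o['tcp_rot'],o['opening'],to_tool(np.array([.4506,.1034,0.0])-o['ee_pos']))"
```

```text
time: 15.35
ee_pos: [0.4323, -0.3731, 0.0138]
tcp_rot: [-180.0, -0.0, 91.7]
wrist_force: [-0.1, 0.3, 0.4]
opening: 0.0849
grasp_force: 0.0
time: 15.93
ee_pos: [0.433, -0.3742, 0.0159]
tcp_rot: [179.9, 0.1, 91.7]
wrist_force: [0.1, 1.6, 6.8]
opening: 0.0661
grasp_force: 38.2
[ 0.43302686 -0.37420081  0.01587461] [1.79874702e+02 7.94086341e-02 9.16684006e+01] 0.06638927082890259 [476.88669477  31.47101951  15.87460548]
```

```bash
python3 -m handwheel '{"gripper":[-1,-1,-1,-1,-1,-1,-1,-1],"slide":[[0,0,-12],[0,0,-25],[0,0,-35],[0,0,-30],[0,0,-13],[15,1,0],[30,2,0],[34,2.2,0]],"yaw":[0,0,0,0,0,0,0,0]}'
python3 -m handwheel '{"gripper":[-1,-1,-1,-1,-1,-1,-1,-1],"slide":[[34,2.2,0],[34,2.2,0],[34,2.2,0],[34,2.2,0],[34,2.2,0],[34,2.2,0],[34,2.2,0],[34,2.2,0]],"yaw":[0,0,0,0,0,0,0,0]}'
python3 -m handwheel '{"gripper":[-1,-1,-1,-1,-1,-1,-1,-1],"slide":[[34,2.2,0],[34,2.2,0],[30,2.2,0],[18,1,0],[10,0.7,0],[0,0,0],[0,0,0],[0,0,0]],"yaw":[0,0,0,0,0,0,0,0]}'
python3 - <<'E'
from h import *
s=camera('scene');c=camera('top');o=sensors.get_obs();print(o['ee_pos'],o['tcp_rot'],o['opening'],to_tool(np.array([.4506,.1034,0.0235])-o['ee_pos']))
cv2.imwrite("pics/t1.png",cv2.resize(s["img"][140:290,140:320,::-1],(720,600),interpolation=2))
E
```

```text
time: 16.7
ee_pos: [0.4345, -0.2941, 0.128]
tcp_rot: [-179.9, -0.0, 91.5]
wrist_force: [1.2, 0.4, -2.8]
opening: 0.0664
grasp_force: 39.8
time: 17.37
ee_pos: [0.4437, -0.0203, 0.1281]
tcp_rot: [-179.9, -0.0, 91.7]
wrist_force: [0.7, 0.3, -1.1]
opening: 0.0665
grasp_force: 39.8
time: 18.03
ee_pos: [0.4492, 0.1031, 0.1287]
tcp_rot: [-180.0, 0.0, 91.6]
wrist_force: [-0.8, -0.0, -1.1]
opening: 0.0665
grasp_force: 39.8
[0.4493796  0.10290988 0.12894501] [-1.79984458e+02  1.23394877e-02  9.15720877e+01] 0.06615082437240868 [  0.45645497   1.23338425 105.44501238]
```

View pics/t1.png

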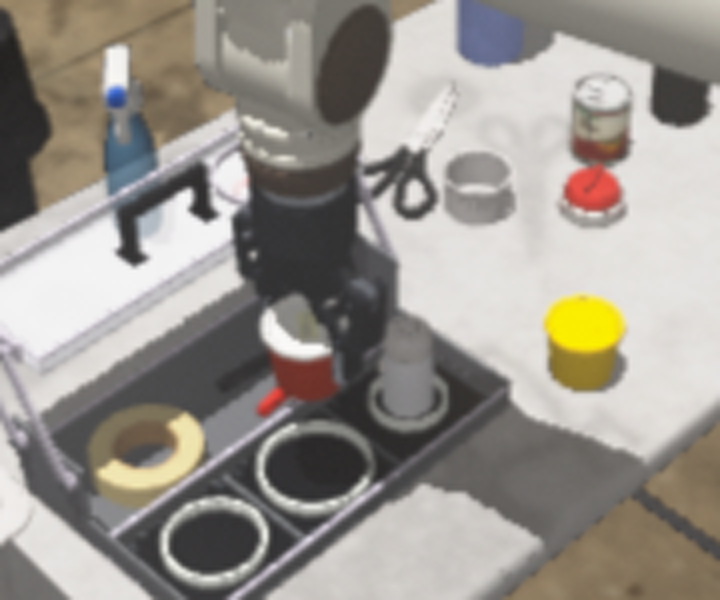

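The shaker stands in the small seat (408,375). The tub hangs level in the gripper over the middle seat (300,350). Lowering it now.

```bash
python3 -m handwheel '{"gripper":[-1,-1,-1,-1,-1,-1,-1,-1],"slide":[[0.5,1.2,15],[0,0,30],[0,0,28],[0,0,15],[0,0,8],[0,0,5],[0,0,4],[0,0,0]],"yaw":[0,0,0,0,0,0,0,0]}'
python3 -m handwheel '{"gripper":[0.72,0.72,0.72,0.72,0.72,0.72,0.72,0.72],"slide":[[0,0,0],[0,0,0],[0,0,0],[0,0,0],[0,0,-5],[0,0,-20],[0,0,-40],[0,0,-40]],"yaw":[0,0,0,0,0,0,0,0]}'
```

```text
time: 18.8
ee_pos: [0.4509, 0.1043, 0.0243]
tcp_rot: [180.0, -0.0, 91.6]
wrist_force: [-0.5, -0.0, -1.6]
opening: 0.0664
grasp_force: 39.9
time: 19.47
ee_pos: [0.4496, 0.1043, 0.1299]
tcp_rot: [-179.9, 0.0, 91.7]
wrist_force: [1.6, -0.5, 1.5]
opening: 0.0738
grasp_force: 0.0
```

```bash
python3 -m handwheel '{"gripper":[0.72,1,1,1,1,1,1,1],"slide":[[0,0,-30],[-20,0,-10],[-34,0,0],[-34,0,0],[-34,0,0],[-34,0,0],[-34,0,0],[-34,0,0]],"yaw":[0,0,0,0,0,0,0,0]}'
python3 -m handwheel '{"gripper":[1,1,1,1,1,1,1,1],"slide":[[-34,0,0],[-34,17,0],[-34,19,0],[-34,19,0],[-34,19,0],[-34,19,0],[-34,15,0],[-16,3,0]],"yaw":[0,0,0,0,0,0,0,0]}'
python3 - <<'E'
from h import *
s=camera('scene');c=camera('top');o=sensors.get_obs();print(o['ee_pos'],o['tcp_rot'],to_tool(np.array([.575,-.371,0.020])-o['ee_pos']))
S=s["img"];cv2.imwrite("raw_scene.png",S[...,::-1])
u=proj(s,(.575,-.371,.072));print("tin top expected",u, "bottom",proj(s,(.575,-.371,0)),proj(s,(.429,-.23,.086)))
r=cv2.imread("raw_scene.png")[130:200,250:330];cv2.imwrite("pics/tin1.png",cv2.resize(r,(640,560),interpolation=2))
E
```

```text
time: 20.13
ee_pos: [0.4569, -0.1211, 0.1698]
tcp_rot: [179.9, 0.0, 91.7]
wrist_force: [-0.2, 0.8, -0.6]
opening: 0.0853
grasp_force: 0.0
time: 20.8
ee_pos: [0.5767, -0.3734, 0.1677]
tcp_rot: [-180.0, 0.0, 91.6]
wrist_force: [-0.4, 0.9, 0.3]
opening: 0.0857
grasp_force: 0.0
[ 0.57555086 -0.37269828  0.16765221] [-1.79921745e+02 -3.15190215e-02  9.15262404e+01] [  1.71234736  -0.5054296  147.6522058 ]
tin top expected [290.0800107  162.79653957] bottom [288.91462421 177.82103476] [295.10970607 194.33745527]
```

View pics/tin1.png

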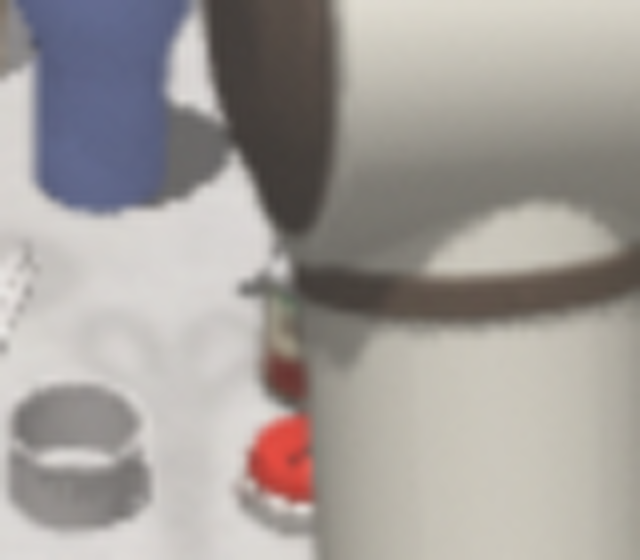

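The arm hides the tin here. In the first scene view its top sat at raw (290,162.5), which matches the projected (290.1,162.8), so I'm descending.

```bash
python3 -m handwheel '{"gripper":[1,1,1,1,1,1,1,1],"slide":[[1.7,-0.5,30],[0,0,35],[0,0,30],[0,0,25],[0,0,15],[0,0,8],[0,0,4],[0,0,0]],"yaw":[0,0,0,0,0,0,0,0]}'
python3 -m handwheel '{"gripper":[-1,-1,-1,-1,-1,-1,-1],"slide":[[0,0,0],[0,0,0],[0,0,0],[0,0,0],[0,0,0],[0,0,0],[0,0,0]],"yaw":[0,0,0,0,0,0,0]}' 45
python3 -c "
from h import *
camera('top');camera('top');o=sensors.get_obs();print(o['ee_pos'],o['tcp_rot'],o['opening'],to_tool(np.array([.4474,.2073,0.0])-o['ee_pos']))"
```

```text
time: 21.57
ee_pos: [0.5749, -0.368, 0.0224]
tcp_rot: [-180.0, -0.0, 91.7]
wrist_force: [0.9, 0.4, 1.3]
opening: 0.0852
grasp_force: 0.0
time: 22.15
ee_pos: [0.5756, -0.3689, 0.0239]
tcp_rot: [179.9, 0.1, 91.7]
wrist_force: [-0.4, 0.4, 6.1]
opening: 0.0566
grasp_force: 48.2
[ 0.57561562 -0.36887468  0.02397099] [1.79875761e+02 8.20027822e-02 9.16609120e+01] 0.05675496123181554 [ 579.64884794 -111.46172003   23.9709949 ]
```

```bash
python3 -m handwheel '{"gripper":[-1,-1,-1,-1,-1,-1,-1,-1],"slide":[[0,0,-12],[0,0,-28],[0,0,-35],[0,0,-30],[0,0,-15],[12,-8,0],[28,-18,0],[34,-20,0]],"yaw":[0,0,0,0,0,0,0,0]}'
python3 -m handwheel '{"gripper":[-1,-1,-1,-1,-1,-1,-1,-1],"slide":[[34,-20,0],[34,-20,0],[34,-16,0],[34,-8,0],[34,-1.5,0],[34,0,0],[34,0,0],[34,0,0]],"yaw":[0,0,0,0,0,0,0,0]}'
python3 -m handwheel '{"gripper":[-1,-1,-1,-1,-1,-1,-1,-1],"slide":[[34,0,0],[34,0,0],[34,0,0],[34,0,0],[34,0,0],[34,0,0],[20,0,0],[9,0,0]],"yaw":[0,0,0,0,0,0,0,0]}'
python3 -m handwheel '{"gripper":[-1,-1],"slide":[[0,0,0],[0,0,0]],"yaw":[0,0]}'
python3 -c "
from h import *
camera('top');camera('top');o=sensors.get_obs();print(o['ee_pos'],o['tcp_rot'],o['opening'],to_tool(np.array([.4474,.2073,0.0315])-o['ee_pos']))"
```

```text
time: 22.92
ee_pos: [0.5265, -0.2961, 0.1422]
tcp_rot: [180.0, 0.0, 91.6]
wrist_force: [0.6, 1.1, -1.9]
opening: 0.0564
grasp_force: 49.0
time: 23.58
ee_pos: [0.4529, -0.0243, 0.1432]
tcp_rot: [179.9, 0.0, 91.6]
wrist_force: [1.6, -0.9, -2.8]
opening: 0.0562
grasp_force: 49.1
time: 24.25
ee_pos: [0.4462, 0.2096, 0.1428]
tcp_rot: [180.0, -0.0, 91.8]
wrist_force: [0.2, -0.2, -2.7]
opening: 0.0564
grasp_force: 49.0
time: 24.42
ee_pos: [0.4465, 0.2069, 0.1424]
tcp_rot: [-180.0, 0.0, 91.7]
wrist_force: [0.2, -0.8, -2.2]
opening: 0.0564
grasp_force: 49.0
[0.44675178 0.20608844 0.14235203] [1.79994425e+02 1.52394304e-02 9.16056229e+01] 0.056682526797618885 [  1.19291876   0.68191402 110.85202813]
```

```bash
python3 -m handwheel '{"gripper":[-1,-1,-1,-1,-1,-1,-1,-1],"slide":[[1.2,0.7,15],[0,0,30],[0,0,30],[0,0,17],[0,0,9],[0,0,6],[0,0,4],[0,0,0]],"yaw":[0,0,0,0,0,0,0,0]}'
python3 -m handwheel '{"gripper":[0.55,0.55,0.55,0.55,0.55,0.55,0.55,0.55],"slide":[[0,0,0],[0,0,0],[0,0,0],[0,0,0],[0,0,-5],[0,0,-20],[0,0,-40],[0,0,-40]],"yaw":[0,0,0,0,0,0,0,0]}'
python3 -m handwheel '{"gripper":[0.5,0.3,0.3,0.3,0.3,0.3,0.3,0.3],"slide":[[0,0,-30],[0,0,-40],[0,0,-40],[0,0,-25],[-20,0,0],[-34,0,0],[-30,0,0],[-26,0,0]],"yaw":[0,0,0,0,0,0,0,0]}'
python3 - <<'E'
from h import *
s=camera('scene');c=camera('top');o=sensors.get_obs();print(o['ee_pos'],o['tcp_rot'],o['opening'])
a=cv2.resize(s["img"][175:300,130:290,::-1],(512,400),interpolation=2);b=cv2.resize(c["img"][90:220,110:220,::-1],(288,340),interpolation=2)
o=np.zeros((400,800,3),np.uint8);o[:,:512]=a;o[:340,512:]=b;cv2.imwrite("pics/f1.png",o)
E
```

```text
time: 25.18
ee_pos: [0.4477, 0.2081, 0.0316]
tcp_rot: [180.0, -0.0, 91.6]
wrist_force: [-0.4, 0.5, -2.0]
opening: 0.0567
grasp_force: 49.1
time: 25.85
ee_pos: [0.4463, 0.2079, 0.1368]
tcp_rot: [-179.9, 0.1, 91.7]
wrist_force: [0.8, 1.4, 1.0]
opening: 0.0662
grasp_force: 0.0
time: 26.52
ee_pos: [0.4503, 0.097, 0.2719]
tcp_rot: [179.9, 0.0, 91.7]
wrist_force: [-0.1, -0.9, -0.4]
opening: 0.0556
grasp_force: 0.0
[0.45043348 0.09580815 0.27202433] [1.79933628e+02 2.41771265e-02 9.14888623e+01] 0.05542711866063756
```

View pics/f1.png

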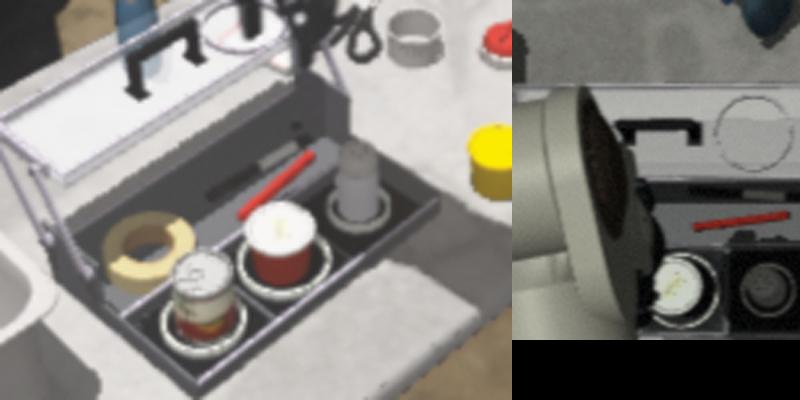

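All three stand upright in their own seats: tin at (203,300), tub at (282,245) and shaker at (358,185) in the scene crop. The open handle is near (660,127) in the right-hand crop.

```bash
python3 - <<'E'
from h import *
c=camera('top');o=sensors.get_obs();p=o['ee_pos']
h=cast(c,(166.5,138.4),.206);print(h,to_tool(np.array([h[0],h[1],.184])-p))
E
```

```text
[0.6053308  0.10135326 0.206     ] [1.42696713e-01 1.54867097e+02 8.78340752e+01]
```

```bash
python3 -m handwheel '{"gripper":[0.5,0.5,0.5,0.5,0.5,0.5,0.5,0.5],"slide":[[0,20,0],[0,33,0],[0,34,0],[0,34,0],[0,24,0],[0,10,0],[0,0,0],[0,0,0]],"yaw":[0,0,0,0,0,0,0,0]}'
python3 -m handwheel '{"gripper":[0.5,0.5,0.5,0.5,0.5,0.5],"slide":[[0,0,20],[0,0,25],[0,0,25],[0,0,10],[0,0,5],[0,0,0]],"yaw":[0,0,0,0,0,0]}'
python3 -m handwheel '{"gripper":[-1,-1,-1,-1,-1,-1,-1,-1],"slide":[[0,0,0],[0,0,0],[0,0,0],[0,0,0],[0,0,0],[0,0,0],[0,0,0],[0,0,0]],"yaw":[0,0,0,0,0,0,0,0]}' 40
```

```text
time: 27.33
ee_pos: [0.6054, 0.1038, 0.2704]
tcp_rot: [-179.9, -0.0, 91.7]
wrist_force: [-0.3, 0.4, 0.9]
opening: 0.0639
grasp_force: 0.0
time: 27.83
ee_pos: [0.6047, 0.1031, 0.1862]
tcp_rot: [-180.0, 0.0, 91.7]
wrist_force: [0.5, -0.2, -0.3]
opening: 0.0642
grasp_force: 0.0
time: 28.5
ee_pos: [0.6065, 0.1029, 0.1873]
tcp_rot: [179.8, -0.0, 91.7]
wrist_force: [6.4, 0.2, 5.7]
opening: 0.0112
grasp_force: 41.6
```

```bash
python3 -m handwheel '{"gripper":[-1,-1,-1,-1,-1,-1,-1,-1],"slide":[[0,-4.5,-3.8],[0,-7.3,-3.3],[0,-7.5,-2.7],[0,-7.7,-2.2],[0,-7.8,-1.6],[0,-7.9,-1],[0,-8,-0.4],[0,-8,0.1]],"yaw":[0,0,0,0,0,0,0,0]}'
python3 -m handwheel '{"gripper":[-1,-1,-1,-1,-1,-1,-1,-1],"slide":[[0,-8,0.7],[0,-7.9,1.3],[0,-7.8,1.9],[0,-7.6,2.4],[0,-7.4,3],[0,-7.2,3.5],[0,-6.9,4],[0,-6.6,4.5]],"yaw":[0,0,0,0,0,0,0,0]}'
python3 -m handwheel '{"gripper":[-1,-1,-1,-1,-1],"slide":[[0,-6.3,5],[0,-5.9,5.4],[0,-5.5,5.8],[0,-5,6.2],[0,0,0]],"yaw":[0,0,0,0,0]}'
```

```text
time: 29.17
ee_pos: [0.5456, 0.101, 0.2005]
tcp_rot: [-179.9, 0.0, 91.7]
wrist_force: [2.9, 0.2, -7.7]
opening: 0.0111
grasp_force: 39.9
time: 29.83
ee_pos: [0.4874, 0.0992, 0.1786]
tcp_rot: [179.9, 0.0, 91.6]
wrist_force: [11.9, -2.6, -16.0]
opening: 0.0107
grasp_force: 39.0
time: 30.25
ee_pos: [0.465, 0.0985, 0.1559]
tcp_rot: [179.9, 0.0, 91.6]
wrist_force: [14.0, -2.6, -14.1]
opening: 0.0111
grasp_force: 39.6
```

```bash
python3 -m handwheel '{"gripper":[-1,-1,-1,-1,-1,-1],"slide":[[0,-3.1,8],[0,-2.6,8],[0,-3.2,7.2],[0,-3,7.4],[0,0,0],[0,0,0]],"yaw":[0,0,0,0,0,0]}'
```

```text
time: 30.75
ee_pos: [0.4507, 0.0981, 0.1278]
tcp_rot: [-179.9, 0.0, 91.7]
wrist_force: [-11.2, -3.3, 8.7]
opening: 0.0107
grasp_force: 43.6
```

```bash
python3 -m handwheel '{"gripper":[-1,-1,-1],"slide":[[0,-1,1.5],[0,0,1],[0,0,0]],"yaw":[0,0,0]}'
python3 -m handwheel '{"gripper":[0.3,0.3,0.3,0.3,0.3,0.3,0.3,0.3],"slide":[[0,0,0],[0,0,0],[0,0,0],[0,0,0],[0,0,-10],[0,0,-30],[0,0,-40],[0,0,-40]],"yaw":[0,0,0,0,0,0,0,0]}'
python3 -m handwheel '{"gripper":[1,1,1,1,1,1,1,1],"slide":[[-20,0,0],[-34,4,0],[-34,16,0],[-34,16,0],[-34,16,0],[-34,16,0],[-34,16,0],[-34,16,0]],"yaw":[0,0,0,0,0,0,0,0]}'
python3 -m handwheel '{"gripper":[1,1,1,1,1],"slide":[[-34,16,0],[-30,16,0],[-15,8,0],[0,0,0],[0,0,0]],"yaw":[0,0,0,0,0]}'
python3 - <<'E'
from h import *
s=camera('scene');c=camera('top');o=sensors.get_obs();p=o['ee_pos'];print(p,o['tcp_rot'],o['opening'],to_tool(np.array([.599,-.231,p[2]])-p))
a=cv2.resize(s["img"][160:300,130:330,::-1],(500,350),interpolation=2);b=cv2.resize(c["img"][140:230,110:220,::-1],(300,245),interpolation=2)
o=np.zeros((350,800,3),np.uint8);o[:,:500]=a;o[:245,500:]=b;cv2.imwrite("pics/g1.png",o)
E
```

```text
time: 31.0
ee_pos: [0.4508, 0.0982, 0.1275]
tcp_rot: [179.9, -0.0, 91.7]
wrist_force: [-12.1, -5.8, 24.3]
opening: 0.011
grasp_force: 45.6
time: 31.67
ee_pos: [0.451, 0.0983, 0.2456]
tcp_rot: [-179.9, 0.0, 91.7]
wrist_force: [0.8, 0.2, -0.0]
opening: 0.0557
grasp_force: 0.0
time: 32.33
ee_pos: [0.5597, -0.1584, 0.2447]
tcp_rot: [180.0, -0.0, 91.7]
wrist_force: [0.7, 0.3, -0.8]
opening: 0.0852
grasp_force: 0.0
time: 32.75
ee_pos: [0.6015, -0.2351, 0.2436]
tcp_rot: [-179.9, -0.0, 91.6]
wrist_force: [0.5, 0.6, 0.9]
opening: 0.0855
grasp_force: 0.0
[ 0.60131327 -0.23378784  0.24452599] [-1.79996621e+02 -1.45426637e-02  9.16766595e+01] 0.08520245606292436 [ 2.85433521 -2.23071203 -0.        ]
```

View pics/g1.png

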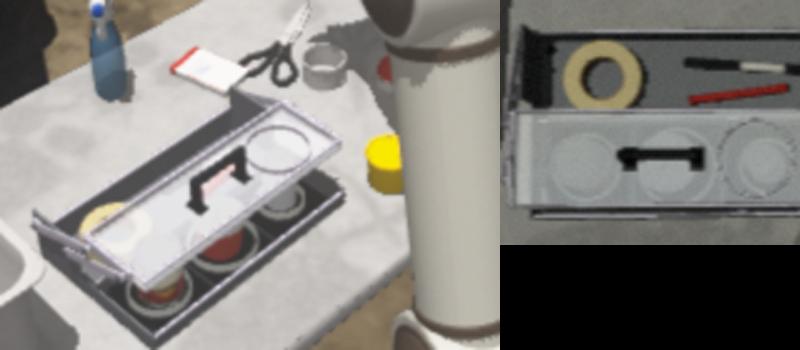

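The tray is closed over the three items. The ring is still at scene crop (324,60), so I'll check its position with the second view.

```bash
python3 - <<'E'
from h import *
s=camera('scene');print(proj(s,(.599,-.231,.04)),proj(s,(.599,-.231,.0)))
S=s["img"][165:210,240:280];cv2.imwrite("pics/ring.png",cv2.resize(S[...,::-1],(640,720)[::1] if 0 else (533,600),interpolation=2))
E
```

```text
[259.54294007 182.60883493] [259.32859122 190.98118938]
```

View pics/ring.png

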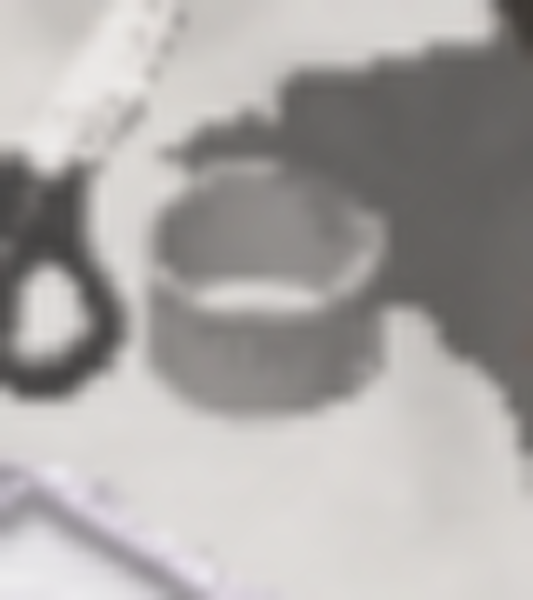

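The ring's rim centre at raw (259.6,182.2) matches the estimate. The scissors loop sits beside the ring on the rear side, so I'll turn the fingers to close along y.

```bash
python3 -m handwheel '{"gripper":[1,1,1,1,1,1,1,1],"slide":[[0,0,0],[0,0,0],[0,0,0],[0,0,0],[0,0,0],[0,0,0],[0,0,0],[0,0,0]],"yaw":[0.12,0.12,0.12,0.12,0.12,0.12,0.12,0.12]}'
python3 -m handwheel '{"gripper":[1,1,1,1,1,1,1,1],"slide":[[0,0,0],[0,0,0],[0,0,0],[0,0,0],[0,0,0],[0,0,0],[0,0,0],[0,0,0]],"yaw":[0.12,0.12,0.12,0.12,0.12,0.011,0,0]}'
python3 - <<'E'
from h import *
c=camera('top');camera('top');o=sensors.get_obs();p=o['ee_pos'];print(p,o['tcp_rot'],o['opening'],to_tool(np.array([.599,-.231,.006])-p))
E
```

```text
time: 33.57
ee_pos: [0.6012, -0.2332, 0.2451]
tcp_rot: [180.0, -0.0, 36.4]
wrist_force: [-0.9, 0.4, -0.4]
opening: 0.0851
grasp_force: 0.0
time: 34.23
ee_pos: [0.6014, -0.2338, 0.2447]
tcp_rot: [180.0, -0.0, 1.9]
wrist_force: [-0.5, 1.3, -0.0]
opening: 0.0855
grasp_force: 0.0
[ 0.60144645 -0.23407248  0.24442694] [ 1.79993428e+02 -1.27994069e-02  1.81986428e+00] 0.08528385113342182 [ -2.34764268  -3.14861936 238.42694236]
```

Rim target: tray_seat lies 100 mm from the handle toward -y. I'll also measure it in the last top picture while descending on the ring.

```bash
python3 -m handwheel '{"gripper":[1,1,1,1,1,1,1,1],"slide":[[-2.3,-3.1,35],[0,0,41],[0,0,41],[0,0,41],[0,0,35],[0,0,20],[0,0,14],[0,0,6]],"yaw":[0,0,0,0,0,0,0,0]}'
python3 -m handwheel '{"gripper":[1,1,-1,-1,-1,-1,-1,-1],"slide":[[0,0,5],[0,0,0],[0,0,0],[0,0,0],[0,0,0],[0,0,0],[0,0,0],[0,0,0]],"yaw":[0,0,0,0,0,0,0,0]}' 25
python3 - <<'E'
from h import *
c=camera('top');o=sensors.get_obs();p=o['ee_pos'];print(p,o['tcp_rot'],o['opening'],o['grasp_force'])
# rim: top crop earlier (759,158) scale 2.727, offset (110,140); edge-based circle fit
g=cv2.cvtColor(c["img"],cv2.COLOR_RGB2GRAY);u,v=204,197
sub=cv2.resize(g[v-22:v+23,u-22:u+23],None,fx=4,fy=4,interpolation=2)
h=cv2.HoughCircles(sub,cv2.HOUGH_GRADIENT,1,8,param1=80,param2=12,minRadius=46,maxRadius=66)
if h is not None:
  for x,y,r in h[0][:4]:
    q=(u-22+(x+.5)/4-.5,v-22+(y+.5)/4-.5);print(np.round(q,1),r/4,np.round(cast(c,q,.109)*1000))
E
```

```text
time: 35.0
ee_pos: [0.5976, -0.2307, 0.0082]
tcp_rot: [-179.9, 0.2, 1.7]
wrist_force: [-1.3, -0.3, -0.6]
opening: 0.0855
grasp_force: 0.0
time: 35.67
ee_pos: [0.6, -0.2315, 0.0082]
tcp_rot: [180.0, -0.1, 1.7]
wrist_force: [-1.5, 2.1, 6.3]
opening: 0.0619
grasp_force: 26.1
[ 0.59995941 -0.23148686  0.00824441] [ 1.79960879e+02 -1.38426562e-01  1.66973193e+00] 0.06205833996656808 26.118885793862887
```

```bash
python3 -m handwheel '{"gripper":[-1,-1,-1,-1,-1,-1,-1,-1],"slide":[[0,0,-12],[0,0,-28],[0,0,-35],[0,0,-35],[0,0,-35],[0,0,-15],[-12,-18,0],[-19,-32,0]],"yaw":[0,0,0,0,0,0,0,0]}'
python3 -m handwheel '{"gripper":[-1,-1,-1,-1,-1,-1,-1,-1],"slide":[[-20,-32,0],[-20,-32,0],[-20,-32,0],[-19,-32,0],[-18,-27,0],[-10,-18,0],[-4,-10,0],[0,0,0]],"yaw":[0,0,0,0,0,0,0,0]}'
python3 - <<'E'
from h import *
camera('top');camera('top');o=sensors.get_obs();p=o['ee_pos'];print(p,o['tcp_rot'],o['opening'],to_tool(np.array([.4535,.001,.113])-p))
E
```

```text
time: 36.38
ee_pos: [0.5679, -0.184, 0.1684]
tcp_rot: [179.9, -0.2, 1.5]
wrist_force: [1.3, 0.8, -0.7]
opening: 0.0616
grasp_force: 27.5
time: 37.05
ee_pos: [0.4502, -0.0012, 0.1678]
tcp_rot: [-180.0, -0.1, 1.8]
wrist_force: [-0.5, -0.1, 0.1]
opening: 0.0617
grasp_force: 27.5
[ 0.45110863 -0.00274239  0.1670202 ] [ 1.79976810e+02 -9.02701582e-02  1.69176429e+00] 0.06189724826960576 [ 2.50081716 -3.67015683 54.02020411]
```

```bash
python3 -m handwheel '{"gripper":[-1,-1,-1,-1,-1,-1],"slide":[[2.5,-3.7,10],[0,0,20],[0,0,15],[0,0,7],[0,0,2],[0,0,0]],"yaw":[0,0,0,0,0,0]}'
python3 -m handwheel '{"gripper":[-1,-1,-1,-1],"slide":[[0,0,1.5],[0,0,1.5],[0,0,0],[0,0,0]],"yaw":[0,0,0,0]}'
```

```text
time: 37.65
ee_pos: [0.4529, 0.0008, 0.1116]
tcp_rot: [180.0, 0.1, 1.6]
wrist_force: [0.6, -0.2, -0.4]
opening: 0.0619
grasp_force: 27.5
time: 37.98
ee_pos: [0.4531, 0.0012, 0.1096]
tcp_rot: [180.0, -0.0, 1.6]
wrist_force: [-0.1, -0.3, -0.8]
opening: 0.062
grasp_force: 27.5
```

```bash
python3 -m handwheel '{"gripper":[-1,-1,-1],"slide":[[0,0,1.5],[0,0,0],[0,0,0]],"yaw":[0,0,0]}'
python3 -m handwheel '{"gripper":[0.7,0.7,0.7,0.7,0.7,0.7,0.7,0.7],"slide":[[0,0,0],[0,0,0],[0,0,0],[0,0,0],[0,0,0],[0,0,-5],[0,0,-15],[0,0,-35]],"yaw":[0,0,0,0,0,0,0,0]}'
python3 -m handwheel '{"gripper":[0.7,0.7,0.7,0.7,0.7,0.7,0.7,0.7],"slide":[[0,0,-40],[0,0,-30],[0,30,0],[0,38,0],[0,38,0],[0,38,0],[0,38,0],[0,38,0]],"yaw":[0,0,0,0,0,0,0,0]}'
python3 - <<'E'
from h import *
s=camera('scene');c=camera('top')
a=cv2.resize(s["img"][190:290,140:280,::-1],(448,320),interpolation=2);b=cv2.resize(c["img"][135:230,105:225,::-1],(352,279),interpolation=2)
o=np.zeros((320,800,3),np.uint8);o[:,:448]=a;o[:279,448:]=b;cv2.imwrite("pics/end.png",o)
E
```

```text
time: 38.23
ee_pos: [0.4532, 0.0013, 0.109]
tcp_rot: [180.0, -0.1, 1.7]
wrist_force: [-3.1, 0.2, 7.3]
opening: 0.0617
grasp_force: 27.8
time: 38.9
ee_pos: [0.451, 0.0012, 0.16]
tcp_rot: [-180.0, 0.4, 1.7]
wrist_force: [-0.5, 0.2, 0.1]
opening: 0.0725
grasp_force: 0.0
time: 39.57
ee_pos: [0.4589, -0.2206, 0.2332]
tcp_rot: [180.0, -0.0, 1.7]
wrist_force: [1.0, 0.8, 0.2]
opening: 0.0725
grasp_force: 0.0
```

View pics/end.png

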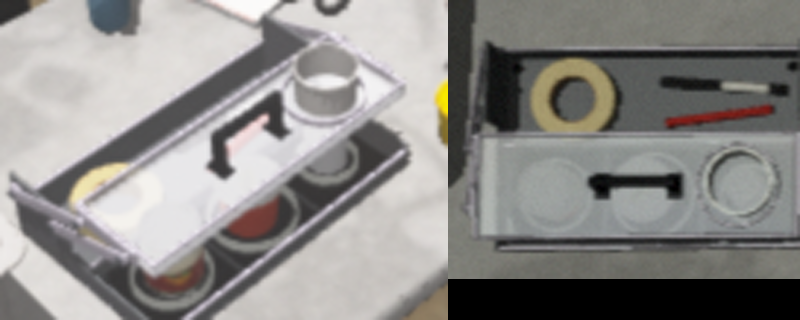

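The ring lies flat inside the rim (scene crop (325,80), top crop (738,180)). The tray is down over the three seated items and the arm is clear, so I'm handing in.

```bash
python3 -m handwheel '{"gripper":[0.7,0.7,0.7,0.7],"slide":[[0,0,0],[0,0,0],[0,0,0],[0,0,0]],"yaw":[0,0,0,0]}'
python3 -c "
from workcell import ticket
print(ticket.job_done())"
```

```text
time: 40.0
ee_pos: [0.4594, -0.2176, 0.233]
tcp_rot: [180.0, -0.0, 1.7]
wrist_force: [-0.5, 0.4, -0.1]
opening: 0.0727
grasp_force: 0.0
the job is handed in; nothing more can be done
None
```

The box is packed and handed in at about 40 s: in the last pictures the shaker, tin and tub stand upright in their own seats, the tray is closed over them and the ring lies flat inside the tray rim; the hand-in returned no verdict.

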